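# Hold the grinder lid at clean-out

### The job

Bring the spice grinder to its clean-out position: first turn its dial back until the pointer stands on the red zero line, then set the loose black lid straight into the grinder's metal collar, its lugs down through the two notches, and twist it clockwise only half way, until its grip bar points at the green marks, never on to the black lock marks where it would click shut. The lid is sprung and turns back when released, so finish while still gripping it and holding it steady at the green marks. Do not disturb the other things on the worktop.

Things in the scene. Friction and masses are not known exactly. Their poses are not given: they have to be found in the camera images.
- grinder: White box-shaped spice grinder, fixed to the worktop, 110 (x) x 240 (y) x 80 mm to its deck; place and yaw vary. Origin: centre of the underside; x to its back (away from the robot), y to its left, z up. On the deck: at y = +60 mm an aluminium collar 86 mm across, its top 102 mm up; at y = -62 mm the grey dial. Rim marks, in opposite pairs: orange at the notches (along x).
- seat (a point): Centre of the collar's floor (the driver plate), 85 mm up, where the seated lid's underside comes. Above it a flange, 93.5 to 99.5 mm up, with a hole 57 mm across and two notches 18 mm wide at the grinder's +x and -x sides, reaching 36 mm from the axis. The lugs drop through these and turn under the flange.
- dial (a joint): Angle of the dial, rad, positive clockwise seen from above: 0 when its red pointer stands on the long red zero line (pointer along the grinder's +x). Starts at 0.5 to 1.4; zero is not a stop (range -0.6 to 1.9). Needs about 0.03 N m and stays where it is left.
- dial_grip (a point): Point on the dial's axis in its grip bar, 108 mm above the worktop. The bar is 12 mm thick, 42 mm long (along the pointer), from 88 to 120 mm above the worktop, on a grey disc 48 mm across with its top at 89 mm.
- lid: Loose lid, about 90 g, upright on the worktop. Origin: centre of its underside; z up; x along grip bar and lugs (same after a half turn). Grey plug 51 mm across, 17.5 mm long; at its foot two lugs 12 mm wide, 5 mm thick, along +x and -x, reaching 33 mm from the axis; black cap 69 mm across, 17.5 to 23.5 mm up; black grip bar 12 mm thick, 56 mm long, up to 55.5 mm.
- lid_grip (a point): Point on the lid's axis in its grip bar, 40 mm above the lid's underside.
- driver (a joint): Angle of the driver plate in the collar, rad, positive clockwise from above: 0 at rest. The seated lid, twisted clockwise, meets its dogs after about 0.1 to 0.2 rad and turns it against a spring (0.07 N m at first, 0.16 at half way). About 0.6 to 0.7 when the bar points at the green marks; past 1.15 the lid clicks into lock.
- half_mark: Frame on the collar's axis at worktop height, turned 45 degrees clockwise (from above) from the grinder: its x points along the pair of green rim marks (half way). The pair of black marks (lock) stands 90 degrees clockwise of the orange ones.
- spice_jar_02: Bystander: glass spice jar with a red cap, 45 x 45 x 106 mm, loose. Origin: centre of the underside.
- tape_25: Bystander: roll of black tape, 58 x 56 x 19 mm, loose. Origin: centre of the underside.
Things that resemble listed ones, but are neither listed nor needed, are in the scene too. There is more than one size of the lid; the one meant has the size given above.

How it is judged (in metres and radians):
On the way, in this order (a step that is already met when the one before it is completed fails the run):
1. the dial's pointer stands at zero (within 0.14 rad), while the lid is still out of the collar (value of joint dial between -0.14 and 0.14 rad and horizontal distance between lid and seat above 0.05 m), for 0.2 s.
2. the lid is seated in the collar, lugs through the notches, not yet twisted (horizontal distance between lid and seat below 0.005 m and z of lid in the frame of grinder below 0.0885 m and angle between lid's own z axis and vertical below 0.12 rad and value of joint dial between -0.14 and 0.14 rad and angle between the x axis of lid and the x axis of grinder, either way round below 0.3 rad), for 0.1 s.
At the end, for the whole second after the job is handed in: Lid seated in the collar (axis within 5 mm, underside under 3.5 mm above the seat, tilt under 0.12 rad), bar within 0.16 rad of the green marks, driver wound to 0.4 to 1.0 rad, lid gripped by the fingers with over 2 N; dial within 0.14 rad of zero (value of joint dial between -0.14 and 0.14 rad and horizontal distance between lid and seat below 0.005 m and z of lid in the frame of grinder below 0.0885 m and angle between lid's own z axis and vertical below 0.12 rad and angle between the x axis of lid and the x axis of half_mark, either way round below 0.16 rad and value of joint driver between 0.4 and 1 rad and contact force between the fingers and lid above 2 N); the arm keeps its last pose, push and grip.
It fails at once if the lid is twisted on to its lock click (driver past 1.15 rad) (value of joint driver above 1.15 rad).
It fails at once if a bystander (spice jar, tape roll) is moved by more than 30 mm or tipped over (distance of any of spice_jar_02, tape_25 from where it was at the start of the episode above 0.03 m or angle between any of spice_jar_02, tape_25's own z axis and vertical above 0.5 rad).
It also fails if it takes over 61 s, if anything falls off the work surface, if the arm or the gripper's body presses on something with over 40 N, if the wrist force passes 120 N, or if a joint passes its speed limit or range.

### The arm

A 6-joint arm with a two-finger parallel gripper is mounted at the origin on a cart in front of the work surface, level with it; the furniture and walls round the work are solid. World frame = base frame: x ahead of the robot, y to its left, z up, the work surface at z = 0. Lengths are in m, angles in degrees, forces in N, time in s.
With the tool pointing down it reaches from about 0.35 to 0.975 m from the base axis. Payload 17.4 kg.
Tool frame: the origin (TCP) lies midway between the tips of the shut fingers; the grasp point (between the pads) lies 19 mm behind it; z points along the fingers, y is the direction in which the jaws open and shut (so a half turn about z gives the same grasp; the last joint's range is limited). The gripper opens to 85 mm and grips with 20 to 120 N. Pads are 22 mm wide; open, the fingers measure 114 mm over their backs; the gripper's body (76 mm by 85 mm) begins 54 mm behind the grasp point. The pads swing forward as they close: fully open they stand 13 mm farther back than shut.
Start: joints at [-73.671, 6.646, 82.598, -0, 90.757, -2.166], TCP at [0.214, -0.64, 0.231] pointing down, gripper open.
Joint ranges: [-162.19, 162.19], [-47.58, 125.68], [4.15, 143.07], [-65.23, 245.23], [0.69, 171.88], [-170.13, 170.13]. Speed limits (degrees/s): [108.29, 108.29, 127.2, 180, 180, 180].

### API

Orientations are given as a 3x3 rotation matrix whose columns are the frame's x, y, z axes.
In Python, from cell import arm, camera gives the robot as it stands.
- The arm moves only by the shell command python3 -m jog 'ROWS' [FORCE]. ROWS is JSON, one flat list of numbers, 5 for each row, row after row: the closure, from 0 (fully open) to 1 (shut), then the shift along the tool's x, y, z in mm, then the turn about the tool's z in degrees. A call has 1 to 12 rows; each row shifts and turns the pose as measured when the row begins, along the tool's axes as they then stand; what a row does not reach is not made up. A row lasts 1/10 s, in which the tool goes at most 50 mm and 8.59 degrees, less where a joint would pass 70% of its speed; a pose out of reach is approached as far as the arm can. A call is refused whole if a number of a shift passes 50 or a number of a turn 8.59, either way. A call with a gripper value outside its range is refused whole. The fingers move at their own pace and stop on an object; FORCE is the grip in N (left out, the last holds). Time passes only in rows, so rows that do not move let the fingers close. It gives the time, the measured TCP pose, the force and the opening at its end, in the units of the state.
- arm.get_state(): the state, without advancing time (a new reading comes with each control period).
- camera(name): name is "side" or "top"; returns a dict with "color" (420x560x3 uint8, red, green, blue), "fx", "fy", "cx", "cy" (pixels), "distortion" ([k1, k2, p1, p2, k3] as OpenCV has them; the pictures are not rectified), "pose" (4x4, takes a point from camera to world coordinates). Camera axes: x right, y down, z forward; pixel columns grow to the right and rows downward; lengths in m; the calibration is good to about 2 mm. A picture is of the moment at which its call begins. There is no depth.
- arm.finish_job(): hands the job in, once; it reports no verdict.
The state is a dict: "t": time; "joint_pos": joint angles; "joint_vel": joint speeds; "joint_efforts": joint torques, N m; "tool_pos": TCP position; "ee_rot": TCP orientation; "force": force on the tool from outside, world axes, zero at the start; "wrist_torque": the same for the moment, N m; "opening": finger opening in m.
Only numpy, scipy, OpenCV 4.12 (cv2) and the standard library are available. Lean on these libraries where they do the work, as an engineer would, in place of code of your own. Each camera call takes 0.05 s, during which the arm holds its last target.

## Working session

There is one attempt and no reset: what is moved stays moved. The work goes in short steps, Python scripts to look and compute and a shell command to move; the robot and the scene stay as the last step left them, time stands still between calls to the robot, and variables do not carry over. Pictures are saved under pics/ and viewed, and the job is handed in when it is done.

```bash
ls; mkdir -p pics
python3 - <<'E'
from cell import arm,camera
import cv2
s=arm.get_state();print(s)
for n in("side","top"):
    c=camera(n);cv2.imwrite(f"pics/{n}0.png",c["color"][:,:,::-1]);print({k:v for k,v in c.items() if k!="color"})
E
```

```text
pics
{'t': 0.0, 'joint_pos': array([-7.36701645e+01,  6.67251999e+00,  8.26357574e+01,  8.16169770e-04,
        9.07570884e+01, -2.16569799e+00]), 'joint_vel': array([-0.09092577,  0.13018448, -0.01973476, -0.06040267,  0.08118088,
       -0.0445436 ]), 'joint_efforts': array([-1.93413354e-03, -7.31979775e+01, -6.32497001e+01, -1.79741455e-04,
        6.23018350e-03,  7.33138359e-05]), 'tool_pos': array([ 0.21407187, -0.63994785,  0.23058094]), 'ee_rot': array([[ 9.48348340e-01,  3.17230724e-01, -3.07099470e-04],
       [ 3.17230868e-01, -9.48347705e-01,  1.09883082e-03],
       [ 5.73458186e-05, -1.13949581e-03, -9.99999349e-01]]), 'force': array([0.53940218, 0.02243837, 0.13626368]), 'wrist_torque': array([-0.02320003,  0.03737135, -0.02782703]), 'opening': 0.08534115684859349}
{'fx': 405.1149765280646, 'fy': 405.1149765280646, 'cx': 283.44393591182563, 'cy': 197.46226801236725, 'distortion': array([0.01369355, 0.        , 0.        , 0.        , 0.        ]), 'pose': array([[-0.97004013, -0.08862824,  0.22620165,  0.41125552],
       [-0.24192968,  0.43742416, -0.86610053,  0.80986929],
       [-0.0221851 , -0.89487716, -0.44576079,  0.47402462],
       [ 0.        ,  0.        ,  0.        ,  1.        ]])}
{'fx': 409.6748609697028, 'fy': 409.6748609697028, 'cx': 280.0460871252115, 'cy': 207.0253758001736, 'distortion': array([0.03584095, 0.        , 0.        , 0.        , 0.        ]), 'pose': array([[ 0.00784716, -0.99489586,  0.10060146,  0.5138501 ],
       [-0.99972771, -0.0100164 , -0.02107575,  0.0426319 ],
       [ 0.02197584, -0.10040868, -0.99470355,  1.06954806],
       [ 0.        ,  0.        ,  0.        ,  1.        ]])}
```

View pics/top0.png

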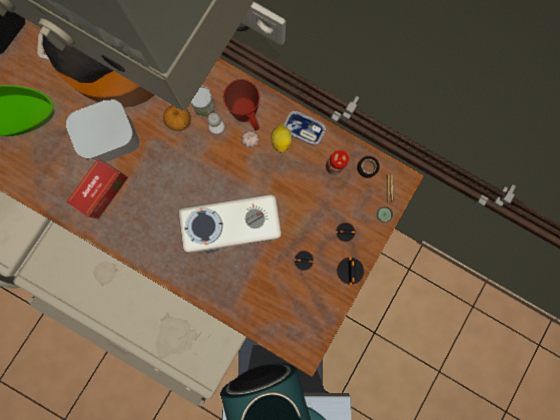

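View pics/side0.png

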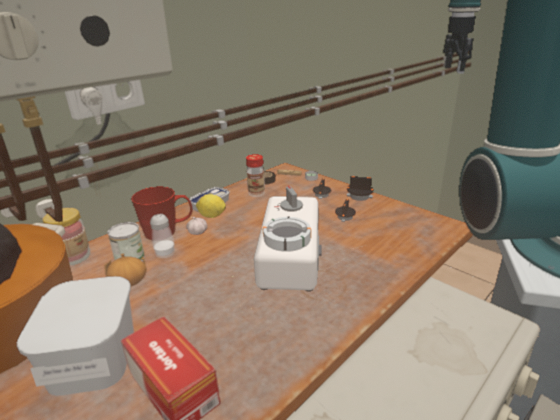

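Run:
```python
import cv2
t=cv2.imread("pics/top0.png");s=cv2.imread("pics/side0.png")
cv2.imwrite("pics/t1.png",cv2.resize(t[180:300,170:390],None,fx=3.6,fy=3.6,interpolation=cv2.INTER_CUBIC))
cv2.imwrite("pics/s1.png",cv2.resize(s[150:300,240:400],None,fx=4,fy=4,interpolation=cv2.INTER_CUBIC))
```

```text
(no output)
```

View pics/t1.png

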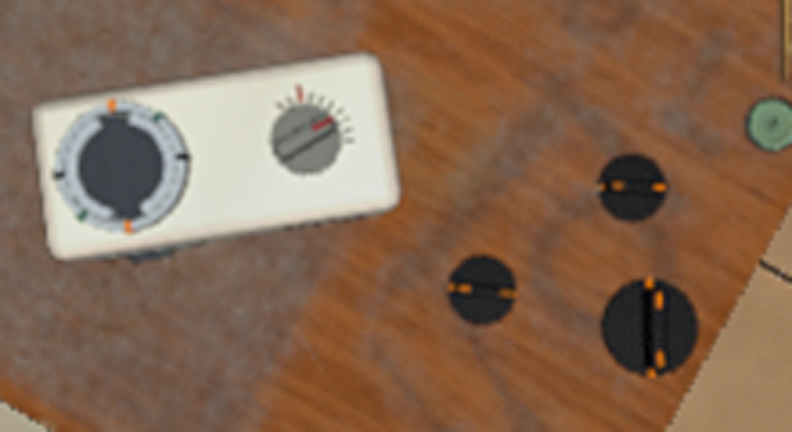

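View pics/s1.png

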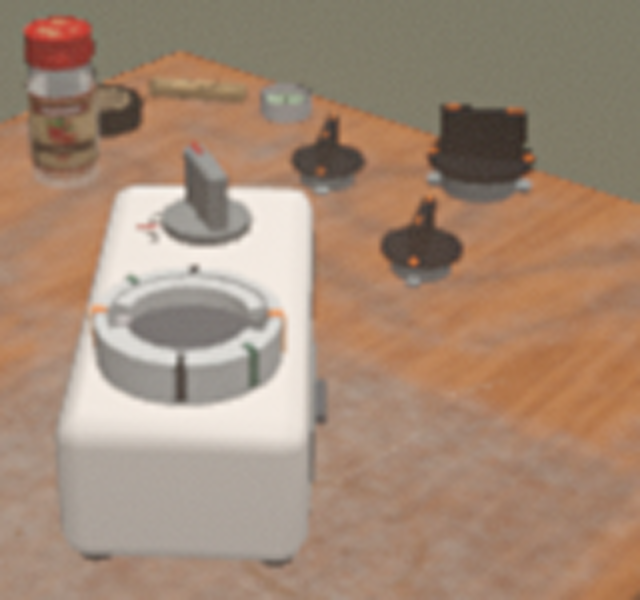

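```bash
cat > h.py <<'E'
import numpy as np,cv2
from cell import arm,camera
def ray(c,px):
    K=np.array([[c["fx"],0,c["cx"]],[0,c["fy"],c["cy"]],[0,0,1]])
    u=cv2.undistortPoints(np.array(px,float).reshape(-1,1,2),K,np.array(c["distortion"])).reshape(-1,2)
    d=np.c_[u,np.ones(len(u))]@c["pose"][:3,:3].T
    return c["pose"][:3,3],d
def plane(c,px,z):
    o,d=ray(c,px); return o+d*((z-o[2])/d[:,2])[:,None]
def tri(c1,p1,c2,p2):
    o1,d1=ray(c1,p1);o2,d2=ray(c2,p2);d1=d1[0];d2=d2[0]
    A=np.c_[d1,-d2];t=np.linalg.lstsq(A,o2-o1,rcond=None)[0]
    a=o1+d1*t[0];b=o2+d2*t[1];return (a+b)/2,np.linalg.norm(a-b)
def proj(c,P):
    P=np.array(P,float).reshape(-1,3);T=np.linalg.inv(c["pose"])
    K=np.array([[c["fx"],0,c["cx"]],[0,c["fy"],c["cy"]],[0,0,1]])
    r,_=cv2.Rodrigues(T[:3,:3]);return cv2.projectPoints(P,r,T[:3,3],K,np.array(c["distortion"]))[0].reshape(-1,2)
def blobs(mask,amin=3,amax=1e9):
    n,l,s,ce=cv2.connectedComponentsWithStats(mask.astype(np.uint8),connectivity=8)
    return [(np.round(ce[i],2).tolist(),int(s[i,4])) for i in range(1,n) if amin<=s[i,4]<=amax]
E
python3 - <<'E'
from h import *
for n,(r0,r1,c0,c1) in {"top":(180,300,170,390),"side":(150,300,240,400)}.items():
    c=camera(n);h=cv2.cvtColor(c["color"],cv2.COLOR_RGB2HSV).astype(int)
    roi=np.zeros(h.shape[:2],bool);roi[r0:r1,c0:c1]=1
    H,S,V=h[...,0],h[...,1],h[...,2]
    print(n,"orange",blobs(roi&(H>5)&(H<22)&(S>190)&(V>150),2,200))
    print("red",blobs(roi&((H<5)|(H>172))&(S>90)&(V>80),2,200))
    print("green",blobs(roi&(H>50)&(H<95)&(S>60)&(V<150),2,200))
    print("dark",blobs(roi&(V<60),30))
    print("white",blobs(roi&(S<40)&(V>190),500))
E
```

```text
top orange [([352.8, 231.6], 5), ([349.75, 258.0], 4), ([298.5, 260.0], 2), ([352.5, 263.0], 6), ([353.0, 279.5], 4), ([350.5, 283.5], 4)]
red [([258.75, 214.0], 8)]
green [([388.5, 214.25], 4), ([381.0, 217.0], 3), ([192.5, 239.5], 2), ([349.0, 267.5], 2), ([349.5, 277.5], 2)]
dark [([345.07, 231.65], 238), ([303.42, 260.11], 237), ([349.73, 270.4], 490)]
white [([236.75, 223.07], 2581)]
side orange []
red [([254.33, 161.16], 164), ([253.5, 183.0], 2), ([288.5, 186.5], 2)]
green []
dark []
white [([290.37, 230.75], 2108)]
```

Run:
```python
import cv2
t=cv2.imread("pics/top0.png");s=cv2.imread("pics/side0.png")
def z(im,x0,x1,y0,y1,f):return cv2.resize(im[y0:y1,x0:x1],None,fx=f,fy=f,interpolation=cv2.INTER_CUBIC)
cv2.imwrite("pics/t2.png",z(t,175,285,190,255,7))
cv2.imwrite("pics/t3.png",z(t,320,385,240,300,9))
cv2.imwrite("pics/s2.png",z(s,252,327,180,260,7))
cv2.imwrite("pics/s3.png",z(s,335,385,165,215,11))
```

```text
(no output)
```

View pics/t2.png

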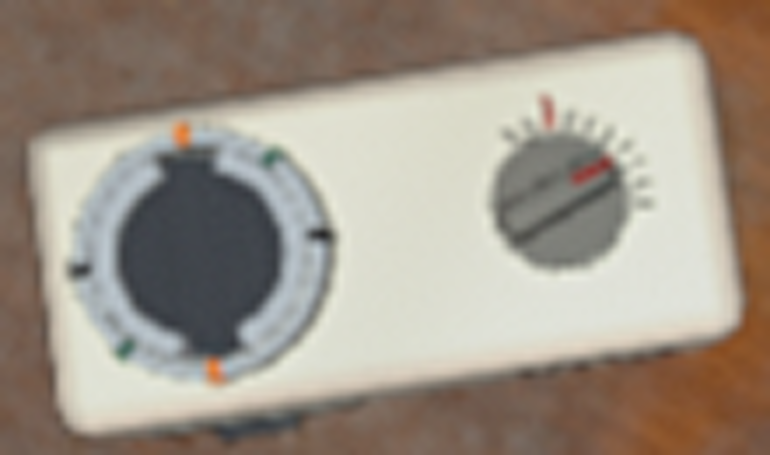

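View pics/t3.png

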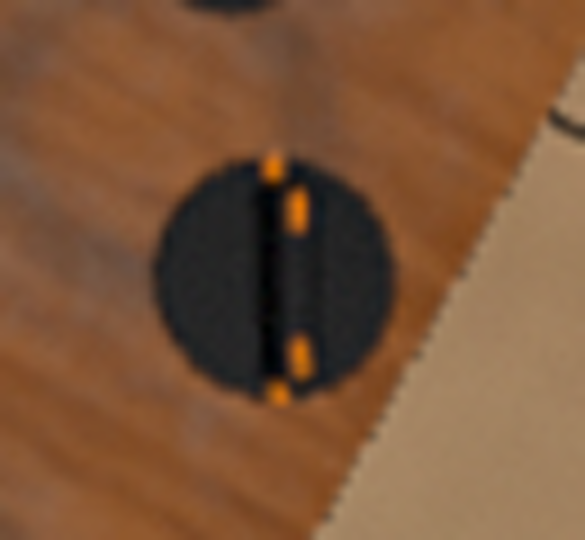

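View pics/s2.png

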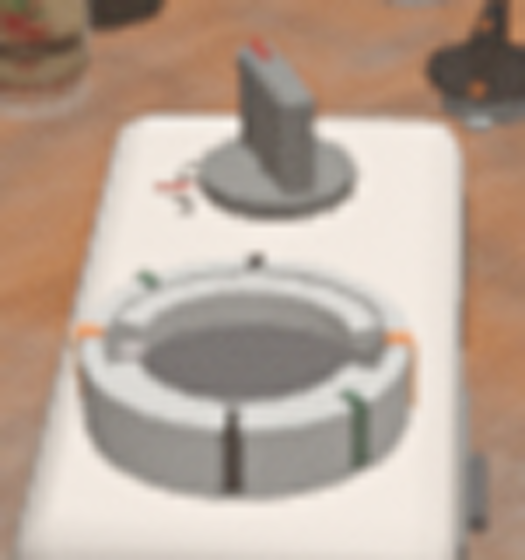

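View pics/s3.png

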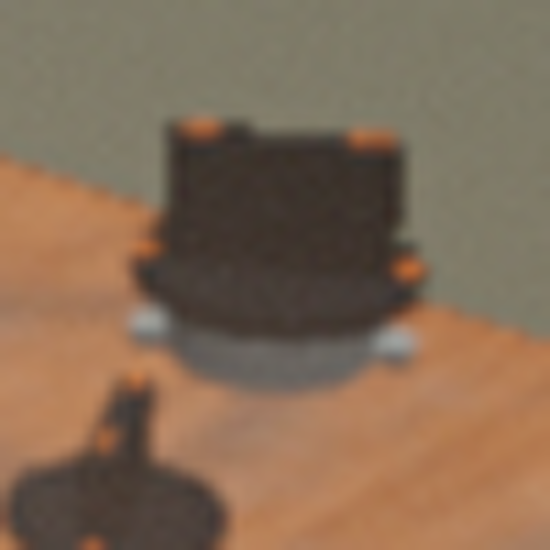

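Run:
```python
from h import *
T=camera("top");S=camera("side")
def P(l,f,x0,y0):return [[x0+(u+.5)/f-.5,y0+(v+.5)/f-.5] for u,v in l]
deg=lambda v:np.degrees(np.arctan2(v[1],v[0]))
m=P([(181,134),(214,371),(270,157),(124,347),(320,235),(80,270)],7,175,190)
sm=P([(90,331),(400,338),(148,279),(352,398),(256,261),(232,415)],7,252,180)
Q=plane(T,m,.102);R=plane(S,sm,.102)
print("collar T",np.round(Q,4).tolist());print("S",np.round(R,4).tolist())
for X in(Q,R):
  print("centres",[np.round((X[i]+X[i+1])/2,4)[:2].tolist() for i in(0,2,4)],"sep",[round(np.linalg.norm(X[i]-X[i+1]),4) for i in (0,2,4)],"yaw",deg(X[0]-X[1]),deg(X[2]-X[3])+45,deg(X[4]-X[5])+90)
print([np.round(np.r_[tri(T,[a],S,[b])],4) if 0 else (np.round(tri(T,[a],S,[b])[0],4).tolist(),round(tri(T,[a],S,[b])[1],4)) for a,b in zip(m,sm)])
d=plane(T,P([(562,202)],7,175,190),.089);print("dial disc",d)
print("zero line",plane(T,P([(548,110)],7,175,190),.080))
p=plane(T,P([(575,180),(610,162),(592,171)],7,175,190),.120);print("ptr",p, deg(p[1]-p[0]),deg(p[2]-d[0]))
c=cv2.cvtColor(T["color"],cv2.COLOR_RGB2HSV)
b=P([(297,210),(302,357)],9,320,240);sb=P([(200,127),(373,138)],11,335,165)
cp=P([(274,166),(279,393)],9,320,240);sc=P([(148,248),(408,268)],11,335,165)
for a,z,s in((b,.0555,sb),(cp,.0235,sc)):
  X=plane(T,a,z);Y=plane(S,s,z)
  for q in(X,Y):print("lid",np.round(q,4).tolist(),"mid",(q.mean(0)).round(4),"yaw",deg(q[0]-q[1]),np.linalg.norm(q[0]-q[1]))
print("cap circle",plane(T,P([(275,276)],9,320,240),.0235))
```

```text
collar T [[0.6058, 0.21, 0.102], [0.5263, 0.1969, 0.102], [0.5983, 0.18, 0.102], [0.5341, 0.227, 0.102], [0.5721, 0.1626, 0.102], [0.5597, 0.2424, 0.102]]
S [[0.6049, 0.2091, 0.102], [0.5263, 0.1962, 0.102], [0.5974, 0.1799, 0.102], [0.5325, 0.2268, 0.102], [0.5716, 0.1646, 0.102], [0.5595, 0.2406, 0.102]]
centres [[0.5661, 0.2034], [0.5662, 0.2035], [0.5659, 0.2025]] sep [np.float64(0.0806), np.float64(0.0796), np.float64(0.0807)] yaw 9.415171993759806 8.821566910731093 8.85930120220938
centres [[0.5656, 0.2026], [0.565, 0.2034], [0.5656, 0.2026]] sep [np.float64(0.0797), np.float64(0.0802), np.float64(0.0769)] yaw 9.347172921788534 9.164105949916703 9.040920322078819
[([0.6052, 0.2098, 0.1024], np.float64(0.0011)), ([0.5263, 0.1968, 0.1024], np.float64(0.0001)), ([0.5979, 0.1799, 0.102], np.float64(0.0009)), ([0.5333, 0.2268, 0.1019], np.float64(0.0016)), ([0.5721, 0.1627, 0.1009], np.float64(0.0001)), ([0.5594, 0.2421, 0.103], np.float64(0.0005))]
dial disc [[0.58495392 0.08200104 0.089     ]]
zero line [[0.6175068 0.0876557 0.08     ]]
ptr [[0.59006004 0.07655312 0.12      ]
 [0.59616542 0.06502747 0.12      ]
 [0.59310965 0.07095889 0.12      ]] -62.08886714883036 -53.550439198198816
lid [[0.4801, -0.1583, 0.0555], [0.4405, -0.1592, 0.0555]] mid [ 0.4603 -0.1588  0.0555] yaw 1.2870786061442414 0.03960138534458605
lid [[0.4789, -0.158, 0.0555], [0.4394, -0.1592, 0.0555]] mid [ 0.4591 -0.1586  0.0555] yaw 1.7618081040927882 0.039573880616353925
lid [[0.4913, -0.1583, 0.0235], [0.4282, -0.159, 0.0235]] mid [ 0.4597 -0.1587  0.0235] yaw 0.6311551408103389 0.06308848815918518
lid [[0.4894, -0.1578, 0.0235], [0.429, -0.1585, 0.0235]] mid [ 0.4592 -0.1582  0.0235] yaw 0.711238470361726 0.060359080512015426
cap circle [[ 0.46058951 -0.158254    0.0235    ]]
```

```bash
python3 -m jog '[0.45,30,-29,0,0, 0.45,34,-33,0,0, 0.45,34,-33,0,0, 0.45,34,-33,0,0, 0.45,34,-33,0,0, 0.45,34,-33,0,0, 0.45,34,-33,0,0, 0.45,34,-33,0,0, 0.45,34,-33,0,0, 0.45,34,-33,0,0, 0.45,34,-33,0,0, 0.45,34,-33,0,0]' 30
```

```text
t: 1.5
tool_pos: [0.4783, -0.1252, 0.2305]
ee_rot: [[0.951, 0.309, 0.003], [0.309, -0.951, 0.0], [0.002, 0.001, -1.0]]
force: [0.4, -1.0, 0.0]
opening: 0.0469
```

```bash
python3 -m jog '[0.45,33,-33,0,0, 0.45,33,-33,0,0, 0.45,33,-33,0,0, 0.45,33,-33,0,0, 0.45,33,-33,0,0, 0.45,0,0,0,8.5, 0.45,0,0,0,8.5, 0.45,0,0,0,8.5, 0.45,0,0,0,8.5, 0.45,0,0,0,8.5, 0.45,0,0,0,8.5, 0.45,0,0,0,8.5]'; python3 -m jog '[0.45,0,0,0,8.5, 0.45,0,0,0,8.5, 0.45,0,0,0,0]'
```

```text
t: 2.7
tool_pos: [0.588, 0.1004, 0.2302]
ee_rot: [[0.742, -0.67, 0.003], [-0.67, -0.742, 0.0], [0.002, -0.002, -1.0]]
force: [-0.2, 0.1, -0.4]
opening: 0.0469
t: 3.0
tool_pos: [0.5879, 0.1004, 0.2301]
ee_rot: [[0.508, -0.861, 0.003], [-0.861, -0.508, 0.0], [0.001, -0.003, -1.0]]
force: [-0.8, 0.1, 0.1]
opening: 0.0471
```

```bash
python3 -m jog '[0.45,14,11.6,0,1, 0.45,0,0,45,0, 0.45,0,0,30,0, 0.45,0,0,0,0]'
python3 - <<'E'
from h import *
for n in("top","side"):
    c=camera(n);im=c["color"][:,:,::-1]
    u,v=proj(c,[[.585,.0825,.108]])[0];u=int(u);v=int(v)
    cv2.imwrite(f"pics/{n}1.png",cv2.resize(im[max(v-60,0):v+60,u-70:u+70],None,fx=5,fy=5,interpolation=cv2.INTER_CUBIC))
E
```

```text
t: 3.4
tool_pos: [0.5853, 0.0796, 0.1545]
ee_rot: [[0.506, -0.863, 0.006], [-0.863, -0.506, 0.0], [0.003, -0.005, -1.0]]
force: [-0.3, 0.4, 0.1]
opening: 0.0466
```

View pics/side1.png

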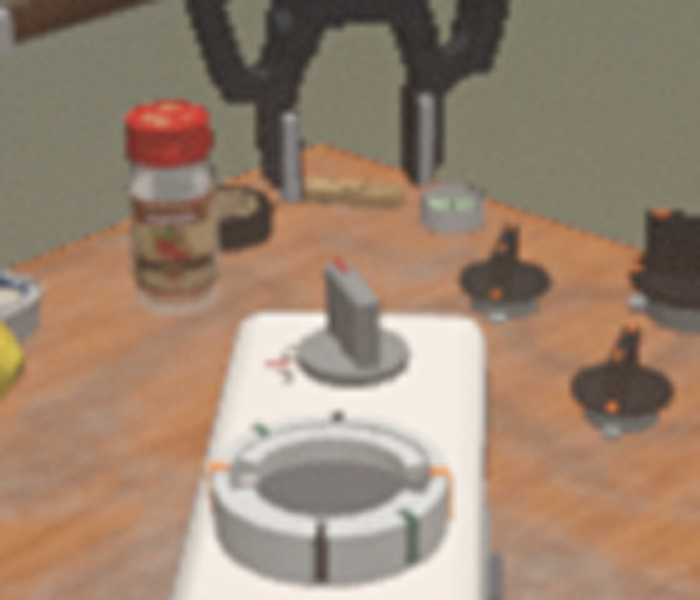

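```bash
python3 -m jog '[0.45,-2.5,-1.5,25,0, 0.45,0,0,25,0, 0.45,0,0,9,0, 0.45,0,0,0,0]'
```

```text
t: 3.9
tool_pos: [0.5909, 0.0826, 0.1072]
ee_rot: [[0.508, -0.861, 0.02], [-0.861, -0.508, 0.001], [0.009, -0.018, -1.0]]
force: [-0.8, -0.9, 0.2]
opening: 0.0469
```

Run:
```python
from h import *
s=arm.get_state();print(s["joint_pos"].round(2),s["tool_pos"],s["ee_rot"].round(4))
```

```text
[ 5.5200e+00 -3.1000e-01  1.0152e+02 -3.0000e-02  7.7620e+01  1.5497e+02] [0.59085543 0.0826014  0.10724462] [[ 0.5084 -0.8609  0.0204]
 [-0.8611 -0.5085  0.0014]
 [ 0.0092 -0.0183 -0.9998]]
```

```bash
python3 -m jog '[0.45,-3,5,0,0, 0.45,0,0,6,0, 0.45,0,0,5,0, 0.45,0,0,0,0]'
```

```text
t: 4.3
tool_pos: [0.5864, 0.0827, 0.1004]
ee_rot: [[0.509, -0.86, 0.026], [-0.861, -0.509, 0.002], [0.012, -0.023, -1.0]]
force: [0.2, 0.0, 0.3]
opening: 0.0468
```

```bash
python3 -m jog '[0.45,-0.6,1,6,0, 0.7,0,0,0,0, 0.9,0,0,0,0, 0.9,0,0,0,0, 0.9,0,0,0,0, 0.9,0,0,0,0, 0.9,0,0,0,0]' 25
python3 - <<'E'
from h import *
print(arm.get_state())
for n in("top","side"):
    c=camera(n);im=c["color"][:,:,::-1]
    u,v=proj(c,[[.585,.0825,.108]])[0];u=int(u);v=int(v)
    cv2.imwrite(f"pics/{n}2.png",cv2.resize(im[max(v-60,0):v+60,u-70:u+70],None,fx=5,fy=5,interpolation=cv2.INTER_CUBIC))
E
```

```text
t: 5.0
tool_pos: [0.5859, 0.083, 0.0943]
ee_rot: [[0.509, -0.86, 0.027], [-0.86, -0.51, 0.002], [0.012, -0.024, -1.0]]
force: [1.7, 0.6, -0.0]
opening: 0.0119
{'t': 5.0, 'joint_pos': array([ 5.60249030e+00, -5.81129471e-01,  1.03050642e+02, -2.32448425e-02,
        7.59874930e+01,  1.54971123e+02]), 'joint_vel': array([ 0.03752072, -0.07227126, -0.07561251,  0.06670904, -0.00697835,
        0.08970956]), 'joint_efforts': array([-2.58372668e-01, -5.99090552e+01, -5.99680102e+01,  2.49448390e-02,
       -1.25277098e-01,  1.62385771e-02]), 'tool_pos': array([0.58592762, 0.08298423, 0.09426634]), 'ee_rot': array([[ 0.50943482, -0.86009066,  0.02683691],
       [-0.86042901, -0.50956542,  0.00223704],
       [ 0.0117511 , -0.02423088, -0.99963732]]), 'force': array([ 1.74232056,  0.5539776 , -0.01190729]), 'wrist_torque': array([-0.11434951,  0.16982395, -0.01748676]), 'opening': 0.011909760914371762}
```

View pics/side2.png

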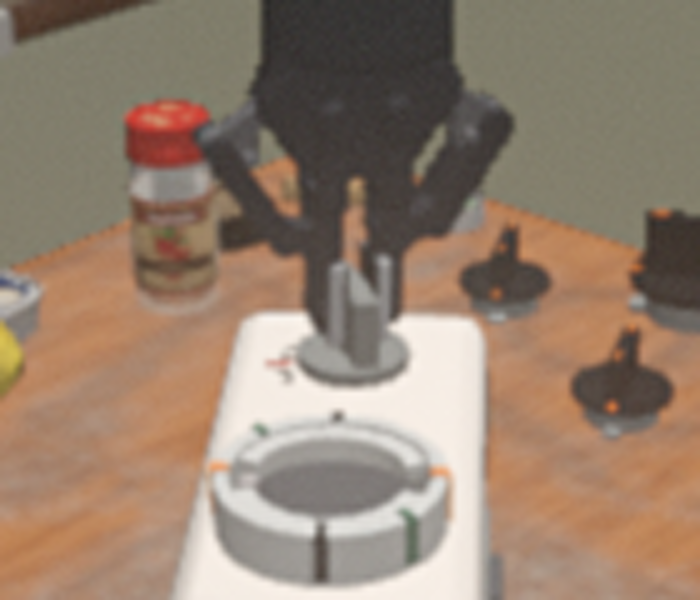

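```bash
python3 -m jog '[0.9,0,0,0,-6, 0.9,0,0,0,-6, 0.9,0,0,0,-6, 0.9,0,0,0,-6, 0.9,0,0,0,-6, 0.9,0,0,0,-6, 0.9,0,0,0,-6, 0.9,0,0,0,-6, 0.9,0,0,0,-6, 0.9,0,0,0,-6, 0.9,0,0,0,0]'
```

```text
t: 6.2
tool_pos: [0.586, 0.083, 0.0943]
ee_rot: [[0.998, 0.053, 0.027], [0.053, -0.999, 0.003], [0.027, -0.001, -1.0]]
force: [1.3, 1.1, -1.4]
opening: 0.0114
```

```bash
python3 -m jog '[0.9,0,0,0,-3.2, 0.9,0,0,0,-3, 0.9,0,0,0,0, 0.9,0,0,0,0]'
python3 - <<'E'
from h import *
print(arm.get_state()["wrist_torque"])
E
```

```text
t: 6.6
tool_pos: [0.586, 0.083, 0.0943]
ee_rot: [[0.988, 0.15, 0.027], [0.15, -0.989, 0.003], [0.027, 0.001, -1.0]]
force: [2.6, -0.2, -0.4]
opening: 0.0114
[0.02838076 0.13248174 0.03870981]
```

```bash
python3 -m jog '[0.45,0,0,0,0, 0.45,0,0,0,0, 0.45,0,0,0,0, 0.45,0,0,-10,0, 0.45,0,0,-30,0, 0.45,0,0,-40,0, 0.45,-40,0,-40,0, 0.45,-45,0,0,0, 0.45,-45,25,0,0, 0.45,-20,40,0,0, 0.45,0,0,0,0]'
python3 - <<'E'
from h import *
for n in("top","side"):
    c=camera(n);im=c["color"][:,:,::-1]
    u,v=proj(c,[[.585,.0825,.108]])[0];u=int(u);v=int(v)
    cv2.imwrite(f"pics/{n}3.png",cv2.resize(im[max(v-30,0):v+30,u-40:u+40],None,fx=9,fy=9,interpolation=cv2.INTER_CUBIC))
E
```

```text
t: 7.7
tool_pos: [0.4446, -0.0036, 0.2154]
ee_rot: [[0.989, 0.145, 0.031], [0.145, -0.989, 0.002], [0.031, 0.002, -1.0]]
force: [0.2, 0.2, -0.0]
opening: 0.0473
```

View pics/top3.png

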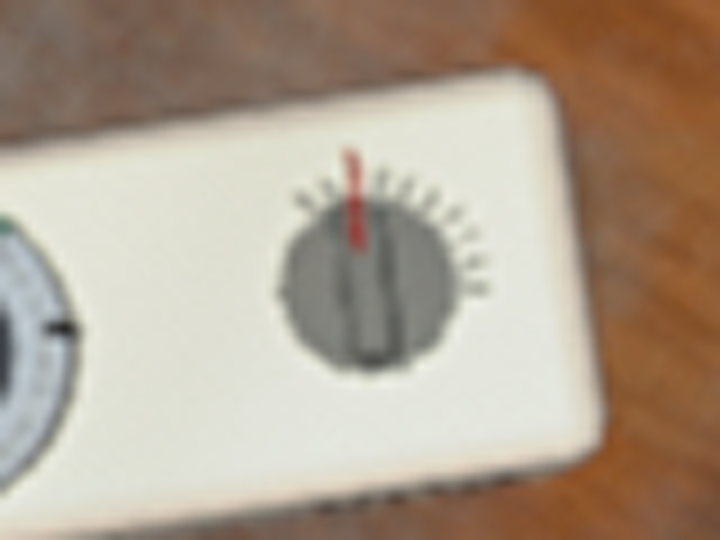

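View pics/side3.png

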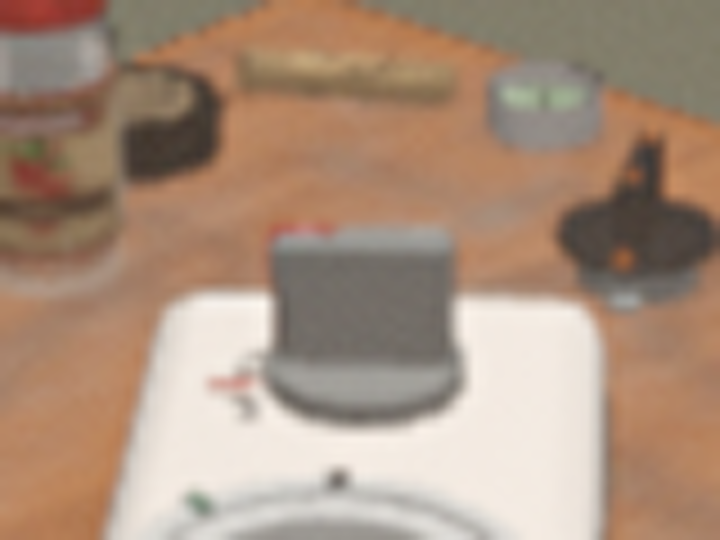

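Run:
```python
from h import *
c=camera("top");u,v=proj(c,[[.585,.0825,.108]])[0].astype(int)
x0,y0=u-40,v-30
P=lambda l,f=9:[[x0+(a+.5)/f-.5,y0+(b+.5)/f-.5] for a,b in l]
X=plane(c,P([(357,232),(375,355),(342,230),(352,355),(385,215),(403,350)]),.12)
z=plane(c,P([(351,165)]),.08)[0]
print(X.round(4),z)
d=lambda a,b:np.degrees(np.arctan2(a[1]-b[1],a[0]-b[0]))
D=np.array([.5851,.0825]);print(d(X[0],D),d(X[0],X[1]),d(z,D),d(X[2],X[3]),d(X[4],X[5]))
```

```text
[[0.5969 0.0847 0.12  ]
 [0.5651 0.0797 0.12  ]
 [0.5973 0.0886 0.12  ]
 [0.5651 0.0856 0.12  ]
 [0.6013 0.0776 0.12  ]
 [0.5665 0.0725 0.12  ]] [0.61846712 0.08840008 0.08      ]
10.827707600565752 9.110814898501406 10.027573679245064 5.404955274937922 8.338400336961142
```

```bash
python3 -m jog '[0.45,-2,39,0,0, 0.45,-2,39,0,0, 0.45,-2,39,0,0, 0.45,-2,39,0,0, 0.45,0,0,20,7, 0.45,0,0,30,0, 0.45,0,0,30,0, 0.45,0,0,20,0, 0.45,0,0,10,0, 0.45,0,0,0,0]'
```

```text
t: 8.85
tool_pos: [0.4731, -0.1532, 0.1002]
ee_rot: [[0.999, 0.035, 0.026], [0.035, -0.999, 0.007], [0.026, -0.007, -1.0]]
force: [-0.1, 0.1, 1.3]
opening: 0.0468
```

```bash
python3 -m jog '[0.45,-13.6,4.8,0,0.8, 0.45,-1,0,10,0, 0.45,-1,0,15,0, 0.45,-1,0,10,0, 0.45,0,0,8,0, 0.45,0,0,0,0]'
```

```text
t: 9.45
tool_pos: [0.4581, -0.1584, 0.0561]
ee_rot: [[0.999, 0.021, 0.029], [0.021, -1.0, 0.006], [0.029, -0.006, -1.0]]
force: [-0.1, -1.2, -0.6]
opening: 0.0468
```

```bash
python3 -m jog '[0.45,0.5,0,10,0, 0.45,0,0,10,0, 0.45,0,0,8,0, 0.45,0,0,0,0]'
```

```text
t: 9.85
tool_pos: [0.4598, -0.1582, 0.0257]
ee_rot: [[0.999, 0.021, 0.029], [0.021, -1.0, 0.006], [0.029, -0.006, -1.0]]
force: [0.4, -0.2, 0.4]
opening: 0.047
```

```bash
python3 -m jog '[0.6,0,0,-1.5,0, 0.75,0,0,0,0, 0.9,0,0,0,0, 0.9,0,0,0,0, 0.9,0,0,0,0, 0.9,0,0,0,0, 0.9,0,0,0,0]' 60;  python3 -m jog '[0.9,0,0,-10,0, 0.9,0,0,-25,0, 0.9,0,0,-40,0, 0.9,0,0,-40,0, 0.9,0,0,-40,0, 0.9,0,0,0,0]'
```

```text
t: 10.55
tool_pos: [0.4602, -0.1584, 0.0283]
ee_rot: [[0.999, 0.021, 0.03], [0.021, -1.0, 0.006], [0.03, -0.005, -1.0]]
force: [0.5, -0.1, -0.5]
opening: 0.011
t: 11.15
tool_pos: [0.4542, -0.1588, 0.1916]
ee_rot: [[0.999, 0.021, 0.028], [0.021, -1.0, 0.006], [0.028, -0.006, -1.0]]
force: [0.8, -0.6, -1.2]
opening: 0.0111
```

```bash
python3 -m jog '[0.9,8,-24,0,0, 0.9,13,-40,0,0, 0.9,13,-40,0,0, 0.9,13,-40,0,0, 0.9,13,-40,0,0, 0.9,13,-40,0,0, 0.9,13,-40,0,0, 0.9,13,-40,0,0, 0.9,13,-35,0,0, 0.9,8,-20,0,0, 0.9,0,0,0,-7.5, 0.9,0,0,0,0]'
```

```text
t: 12.35
tool_pos: [0.5688, 0.2178, 0.2006]
ee_rot: [[0.988, 0.152, 0.032], [0.152, -0.988, 0.004], [0.032, 0.001, -0.999]]
force: [-0.2, -0.2, -0.9]
opening: 0.0109
```

```bash
python3 -m jog '[0.9,-5,14,0,-0.4, 0.9,0,0,12,0, 0.9,0,0,12,0, 0.9,0,0,12,0, 0.9,0,0,0,0, 0.9,0,0,0,0]'
cat > look.py <<'E'
import sys
from h import *
k=sys.argv[1];s=arm.get_state();print(s["tool_pos"].round(4),s["force"].round(1),"yaw",np.degrees(np.arctan2(s["ee_rot"][1,0],s["ee_rot"][0,0])).round(2))
for n,f in(("top",9),("side",7)):
    c=camera(n);im=c["color"][:,:,::-1]
    u,v=proj(c,[[.5657,.2031,.13]])[0].astype(int)
    hw,hh=(40,33) if n=="top" else (50,42)
    print(n,u-hw,v-hh,f)
    cv2.imwrite(f"pics/{n}{k}.png",cv2.resize(im[v-hh:v+hh,u-hw:u+hw],None,fx=f,fy=f,interpolation=cv2.INTER_CUBIC))
E
python3 look.py 4
```

```text
t: 12.95
tool_pos: [0.5664, 0.2025, 0.1605]
ee_rot: [[0.989, 0.146, 0.03], [0.146, -0.989, 0.004], [0.03, 0.0, -1.0]]
force: [-0.6, -0.1, -0.3]
opening: 0.0112
[0.5664 0.2025 0.1605] [-0.6 -0.1 -0.3] yaw 8.37
top 160 192 9
side 236 171 7
```

View pics/top4.png

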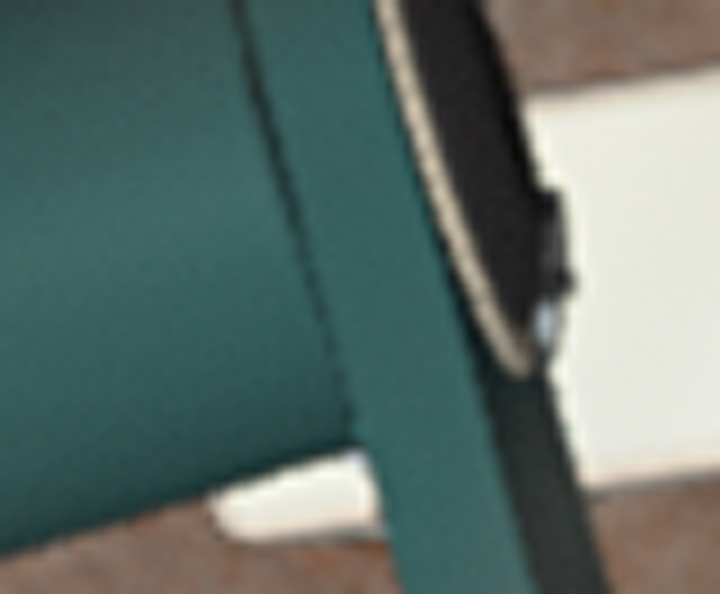

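View pics/side4.png

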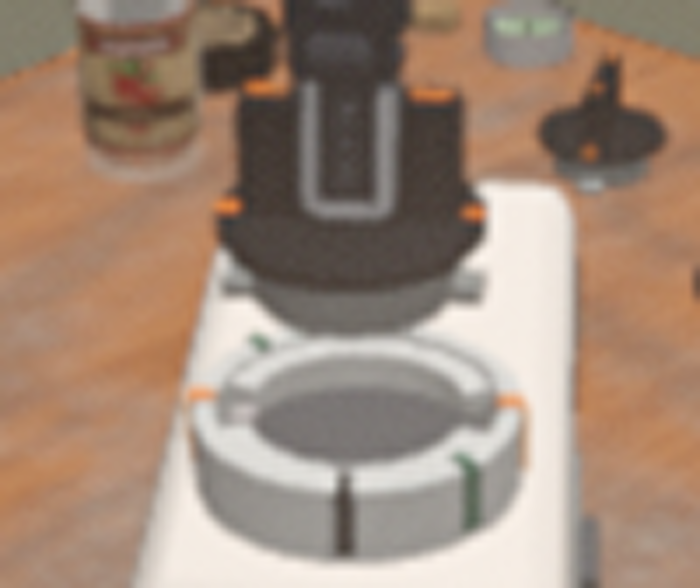

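Run:
```python
from h import *
c=camera("side")
P=lambda l,f=7:[[236+(a+.5)/f-.5,171+(b+.5)/f-.5] for a,b in l]
for l,z in(([(228,207),(472,213)],.1557),([(265,90),(435,96)],.1877),([(202,394),(511,401)],.102),([(250,283),(465,287)],.1347)):
  X=plane(c,P(l),z);print(X.mean(0).round(4),np.linalg.norm(X[0]-X[1]).round(4),np.degrees(np.arctan2(*(X[0]-X[1])[[1,0]])).round(2))
```

```text
[0.5664 0.2024 0.1557] 0.0608 8.41
[0.5656 0.2025 0.1877] 0.0416 6.4
[0.5657 0.2027 0.102 ] 0.0794 9.34
[0.5648 0.2023 0.1347] 0.0541 9.43
```

```bash
python3 -m jog '[0.9,0,-0.5,6,-0.5, 0.9,-0.5,0,6,0, 0.9,-0.5,0,6,0, 0.9,0,0,5,0, 0.9,0,0,0,0, 0.9,0,0,0,0]'; python3 look.py 5
```

```text
t: 13.7
tool_pos: [0.5663, 0.2032, 0.1366]
ee_rot: [[0.987, 0.156, 0.032], [0.155, -0.988, 0.004], [0.032, 0.001, -0.999]]
force: [0.4, 0.2, -1.7]
opening: 0.0109
[0.5663 0.2032 0.1366] [ 0.4  0.2 -1.7] yaw 8.95
top 160 192 9
side 236 171 7
```

View pics/side5.png

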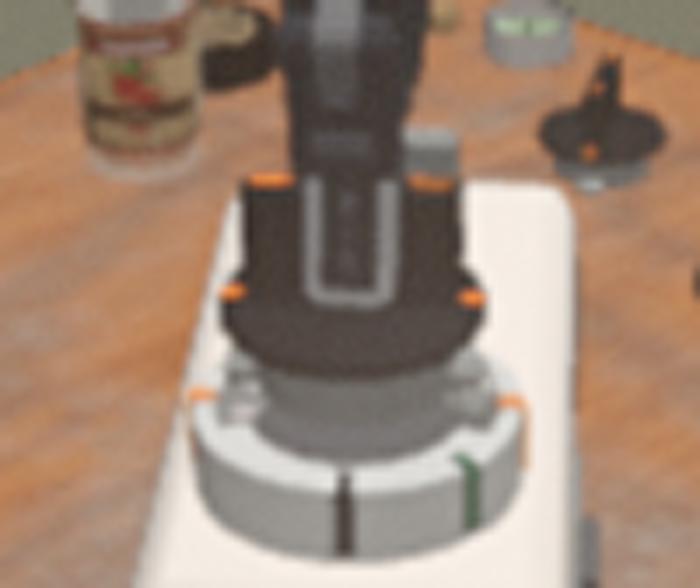

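Aligned: the lugs stand over the notches (about (240,400) and (475,395)). Lowering gently.

```bash
python3 -m jog '[0.9,-0.3,0,5,0, 0.9,-0.2,0,4,0, 0.9,-0.2,0,4,0, 0.9,0,0,0,0]'; python3 -m jog '[0.9,-0.2,0,3,0, 0.9,-0.2,0,3,0, 0.9,0,0,0,0]'
```

```text
t: 14.2
tool_pos: [0.5662, 0.2032, 0.1229]
ee_rot: [[0.987, 0.156, 0.032], [0.155, -0.988, 0.005], [0.033, 0.0, -0.999]]
force: [-0.5, 0.3, -1.6]
opening: 0.0107
t: 14.5
tool_pos: [0.566, 0.2032, 0.1164]
ee_rot: [[0.987, 0.155, 0.032], [0.155, -0.988, 0.005], [0.033, 0.0, -0.999]]
force: [-0.8, -0.3, -0.1]
opening: 0.0108
```

```bash
python3 -m jog '[0.9,0,0,1.5,0, 0.9,0,0,1,0, 0.9,0,0,0,0]'; python3 -m jog '[0.9,0,0,1,0, 0.9,0,0,0,0]'
```

```text
t: 14.8
tool_pos: [0.5662, 0.2032, 0.1138]
ee_rot: [[0.987, 0.156, 0.033], [0.155, -0.988, 0.005], [0.033, 0.0, -0.999]]
force: [0.1, 0.3, -1.6]
opening: 0.0113
t: 15.0
tool_pos: [0.5663, 0.2033, 0.1129]
ee_rot: [[0.987, 0.156, 0.033], [0.155, -0.988, 0.005], [0.033, 0.0, -0.999]]
force: [-0.1, -0.1, -1.7]
opening: 0.0112
```

```bash
python3 -m jog '[0.9,0,0,0.8,0, 0.9,0,0,0,0]';python3 -m jog '[0.9,0,0,0.6,0, 0.9,0,0,0,0]'; python3 look.py 6
```

```text
t: 15.2
tool_pos: [0.5666, 0.2033, 0.1128]
ee_rot: [[0.987, 0.156, 0.034], [0.155, -0.988, 0.005], [0.034, 0.0, -0.999]]
force: [0.3, 0.3, -0.5]
opening: 0.0109
t: 15.4
tool_pos: [0.5668, 0.2034, 0.1128]
ee_rot: [[0.987, 0.155, 0.034], [0.155, -0.988, 0.005], [0.035, 0.0, -0.999]]
force: [-1.0, -1.2, -0.3]
opening: 0.0109
[0.5668 0.2034 0.1128] [-1.  -1.2 -0.3] yaw 8.94
top 160 192 9
side 236 171 7
```

View pics/side6.png

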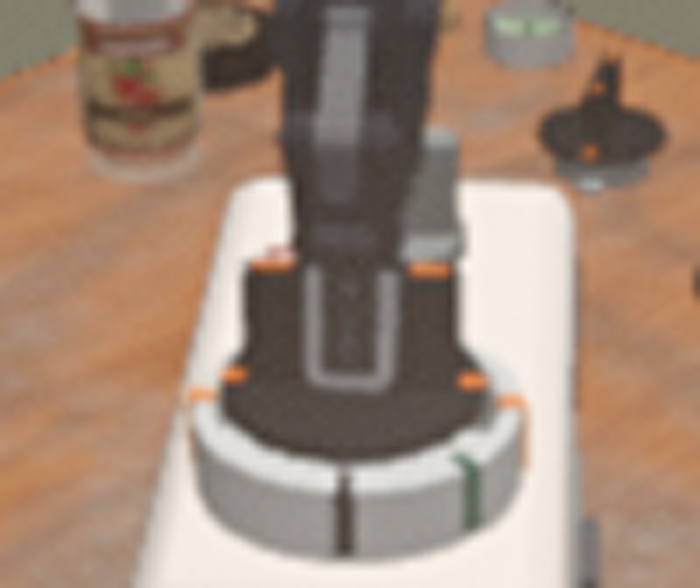

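```bash
python3 -m jog '[0.9,-0.5,0,0,0, 0.9,0,0,0,4, 0.9,0,0,0,4, 0.9,0,0,0,4, 0.9,0,0,0,4, 0.9,0,0,0,4, 0.9,0,0,0,0]' 80
python3 - <<'E'
from cell import arm
s=arm.get_state();print(s["tool_pos"],s["force"],s["wrist_torque"])
E
```

```text
t: 16.2
tool_pos: [0.5667, 0.2032, 0.1129]
ee_rot: [[0.978, -0.204, 0.036], [-0.204, -0.979, 0.005], [0.034, -0.012, -0.999]]
force: [0.1, 0.2, 2.2]
opening: 0.0109
[0.56669113 0.20315713 0.11290157] [0.09304079 0.16620448 2.23916084] [-0.14875102  0.10611514  0.09136979]
```

```bash
python3 -m jog '[0.9,0,0,0,4, 0.9,0,0,0,4, 0.9,0,0,0,4, 0.9,0,0,0,4, 0.9,0,0,0,4, 0.9,0,0,0,3, 0.9,0,0,0,0, 0.9,0,0,0,0]'
python3 - <<'E'
from cell import arm
s=arm.get_state();print(s["tool_pos"],s["force"],s["wrist_torque"])
E
python3 look.py 7
```

```text
t: 17.0
tool_pos: [0.5665, 0.2026, 0.1131]
ee_rot: [[0.823, -0.567, 0.036], [-0.567, -0.824, 0.004], [0.028, -0.023, -0.999]]
force: [-0.6, -0.4, 3.2]
opening: 0.0106
[0.56654354 0.20264356 0.11309816] [-0.55605863 -0.40788921  3.21687511] [-0.1315967   0.20474295  0.13882881]
[0.5665 0.2026 0.1131] [-0.6 -0.4  3.2] yaw -34.56
top 160 192 9
side 236 171 7
```

View pics/side7.png

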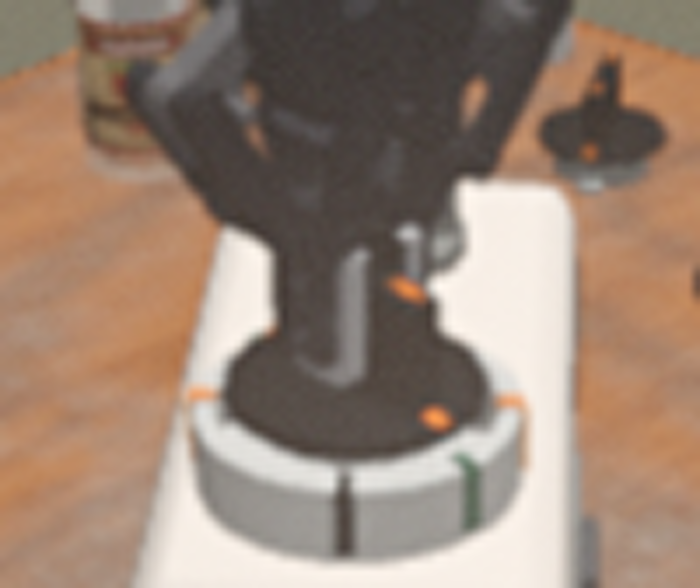

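View pics/top7.png

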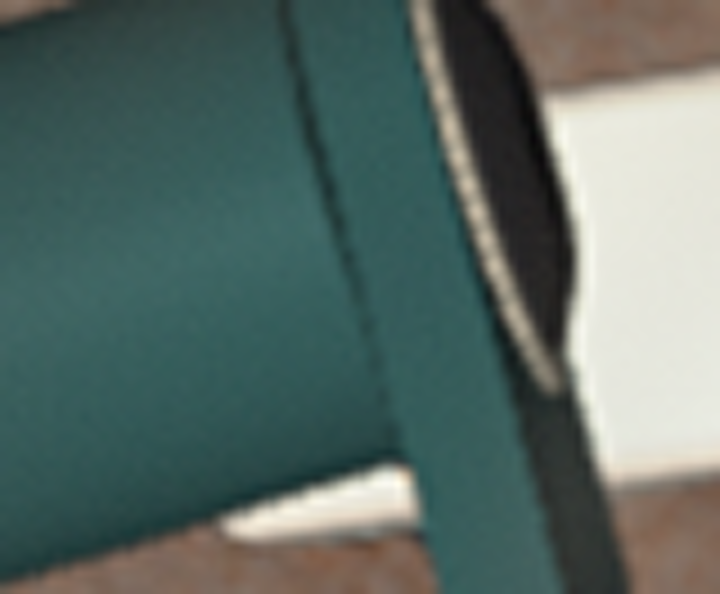

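Run:
```python
from h import *
c=camera("side")
P=lambda l,f=7:[[236+(a+.5)/f-.5,171+(b+.5)/f-.5] for a,b in l]
for p,z in((437,417),.1085),((408,290),.1405),((467,462),.102):
  X=plane(c,P([p]),z)[0];d=np.array([.5658,.2028])-X[:2];print(X.round(4),np.linalg.norm(d).round(4),np.degrees(np.arctan2(d[1],d[0])).round(1))
```

```text
[0.5411 0.2183 0.1085] 0.0292 -32.1
[0.5493 0.2127 0.1405] 0.0192 -31.1
[0.5316 0.2271 0.102 ] 0.0419 -35.5
```

```bash
python3 -m jog '[0.9,-0.3,-0.2,0.2,3, 0.9,0,0,0,0, 0.9,0,0,0,0, 0.9,0,0,0,0]'; python3 look.py 8
```

```text
t: 17.55
tool_pos: [0.5665, 0.2027, 0.1131]
ee_rot: [[0.794, -0.607, 0.036], [-0.607, -0.795, 0.003], [0.027, -0.024, -0.999]]
force: [-0.5, -0.4, 2.1]
opening: 0.0108
[0.5665 0.2027 0.1131] [-0.5 -0.4  2.1] yaw -37.39
top 160 192 9
side 236 171 7
```

View pics/side8.png

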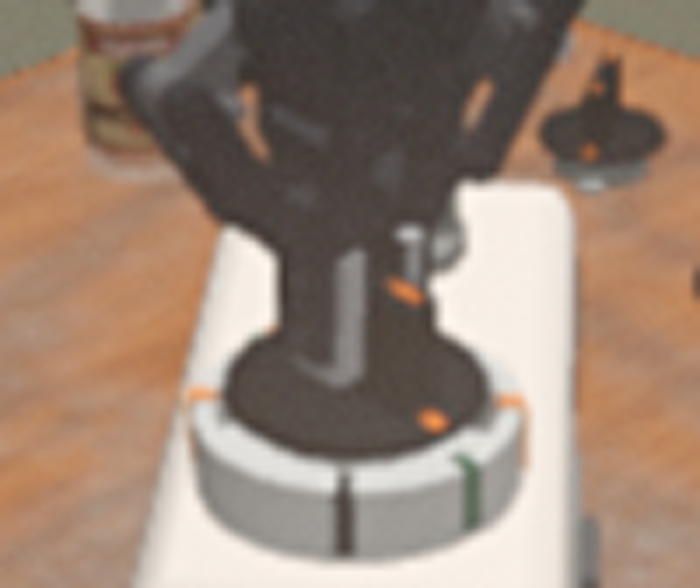

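```bash
python3 -m jog '[0.9,0,0,0,0, 0.9,0,0,0,0, 0.9,0,0,0,0, 0.9,0,0,0,0, 0.9,0,0,0,0]'
python3 - <<'E'
from h import *
c=camera("side")
P=lambda l,f=7:[[236+(a+.5)/f-.5,171+(b+.5)/f-.5] for a,b in l]
h=cv2.cvtColor(c["color"],cv2.COLOR_RGB2HSV).astype(int)
r=h[225:238,292:304];m=(r[...,0]<20)&(r[...,1]>140)&(r[...,2]>120)
ys,xs=np.nonzero(m);print(len(xs),xs.mean()+292,ys.mean()+225, P([(432,420)]))
for p in ([[xs.mean()+292,ys.mean()+225]],P([(432,420)])):
  X=plane(c,p,.1085)[0];d=np.array([.5658,.2028])-X[:2];print(np.degrees(np.arctan2(d[1],d[0])))
s=arm.get_state();print(s["wrist_torque"],s["opening"]);arm.finish_job()
E
```

```text
t: 18.15
tool_pos: [0.5665, 0.2027, 0.1131]
ee_rot: [[0.795, -0.606, 0.036], [-0.606, -0.795, 0.003], [0.027, -0.024, -0.999]]
force: [0.4, -1.4, 2.8]
opening: 0.0106
7 297.57142857142856 230.71428571428572 [[297.2857142857143, 230.57142857142856]]
-35.68459491750324
-35.774582610437285
[-0.31318215  0.24717243  0.05337317] 0.010845465991471294
the job is handed in; nothing more can be done
```

The job is handed in with the lid seated, twisted to the green marks and still gripped. It took about 18 s of the 61 s, and no verdict was reported.

- **Dial:** I turned it back about 68°. In the top view afterwards the pointer lay at about 9 to 11° world yaw, against about 10° for the zero line. The bar's two side edges measured lower, at 5.4° and 8.3°, still inside the 8° (0.14 rad) allowed.
- **Lid:** I took the large one (its cap measured about 69 mm; the other two about 47 mm). It went through the notches without resistance and came to rest with the tool at 113 mm height, which is about where the seated lid should put it.
- **Twist:** I turned it clockwise in steps under an 80 N grip setting. After the first turn the lid was about 3° behind the tool, so I added 3°. The last picture put the bar at about -35.7°, against -35.5° to -36° for the green marks. The last position readings did not change.
- **Disagreeing or uncertain:**
  - The wrist moment about the vertical fell from 0.14 N m after the main twist to 0.05 N m in the last reading, though the lid's mark had not turned back.
  - The driver's own angle could not be seen; I estimate 0.6 to 0.7 rad from the lid's turn.
  - The tool was tilted about 0.036 rad, which leaves the lid's tilt well below its limit.
- **Bystanders:** the arm stayed clear of the jar and the tape roll. I did not measure either again at the end.

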